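# Snap a tile down into the striping jig

## Task

Set the striped palette tile up for its next stripe: lay it on the sprung bed of the striping jig between the corner guides, then press it squarely down with the felt-soled press block, not with the fingers, until it bottoms out level, hold it there a moment, and let both end bolts snap out over it. Stand the press block back on its white board and slide the hand-rest bridge over the tile up to its stops. Leave the paint bottles and the mug standing where they are.

Things in the scene. Friction and masses are not known exactly. Their poses are not given: they have to be found in the camera images.
- tile_centre (a point): Colour-striped palette tile, 62 mm (its x) by 82 mm (its y), 9 mm thick, 60 g, at first flat on the table. The point is its centre, half-way up; z up through its face. It may go into the jig either way round (a half turn makes no difference). Grasp it across its 62 mm side, at the middle: the jig leaves room for fingers only there.
- jig: Striping jig fixed to the table, plywood base 164 mm (x) by 214 mm (y from -94 to +120). Origin on the table under the tile seat's centre. Brass guides at the four corners of the seat, up to z = 62 mm; along each long side of the tile 56 mm between them is open for fingers (beech block there, z = 30 mm). Bolt housings at y = +-50 to 74 mm, z up to 55 mm; bridge tracks at x = +-67 to 79 mm, z up to 57 mm.
- seat (a point): Centre of the jig's tile seat, a wooden ledge 30 mm above the table; x across the jig, y along it, z up. The tile lies with its y along the jig's y. Laid on the raised bed its underside is 22 mm and its centre 26.5 mm above this point; pressed right down it lies on the ledge, centre at 4.5 mm. The guides leave 1.5 mm play all round; they are upright to 25.5 mm and flare 3.5 mm outward up to 31.5 mm.
- bed (a joint): Cork-faced sprung bed in the middle of the seat, 42 by 60 mm: how far it is pressed down, m. 0 is fully up (22 mm above the seat), 0.0225 bottomed out. Its spring resists with 3.6 N at the top and 8.7 N at the bottom; pushed off its centre it can rock by up to 0.1 rad.
- bolt_a (a joint): Bevelled steel spring bolt at the jig's -y end, m: 0 is fully out, 0.008 pushed back. Its nose, 16 mm wide, reaches in to y = -37 mm (4 mm over the tile's end), 11 to 22 mm above the seat. A tile pressed down pushes both bolts back by their bevels (2 to 4 N each); within the last 2 mm of its travel they snap out over it and hold it down.
- bolt_b (a joint): The same spring bolt at the jig's +y end (nose in to y = +37 mm), m: 0 is fully out, 0.008 pushed back.
- block_centre (a point): Press block, 64 mm tall, 260 g: grey felt sole 52 (x) by 58 mm (y), 18 mm of sole and plywood, and on it an upright wooden grip 26 mm thick (x), 50 long (y), 46 tall. The point is its centre, 32 mm above the sole; z up. Grasp the grip across its 26 mm. The sole fits the jig with its y along the jig's y, either way round: 8 mm to spare to each bolt nose, 6.5 mm to each guide.
- board_top (a point): Plain white bisque board, 100 mm (x) by 140 mm (y), 12 mm thick, loose, 350 g, flat on the table: the press block's place, on which it stands at first. The point is the centre of its top face.
- bridge_knob (a point): Black upright round knob, 22 mm across, 28 mm tall, on the middle of the jig's aluminium hand-rest bridge. The point is on its axis, 12 mm below its top, 16 mm above the bridge bar's top, 60 mm above the seat. The bar, 158 mm (x) by 26 mm (y), spans the jig with its underside 36 mm above the seat and slides along the jig's y.
- bridge (a joint): How far the hand-rest bridge has been slid from the +y end of its tracks towards the jig's -y, m. 0 is at that end, 0.092 at its stops, over the middle of the tile. It slides with about 1.2 N of friction and stays where it is left.
- blue_bottle: Bystander: blue paint bottle with a white cap, 38 mm across, 78 mm tall. Origin at the centre of its underside.
- purple_bottle: Bystander: purple paint bottle with a white cap, 38 mm across, 78 mm tall. Origin at the centre of its underside.
- red_bottle: Bystander: red paint bottle with a white cap, 34 mm across, 69 mm tall. Origin at the centre of its underside.
- pink_bottle: Bystander: pink paint bottle with a white cap, 34 mm across, 69 mm tall. Origin at the centre of its underside.
- mug: Bystander: white bisque mug, 77 mm across and 104 mm over its handle, 79 mm tall. Origin at the centre of its underside.
Things that resemble listed ones, but are neither listed nor needed, are in the scene too. What is shaped like the part that bears tile_centre but green is not meant.

How it is judged (in metres and radians):
On the way, in this order (a step that is already met when the one before it is completed fails the run):
1. the tile lies released on the raised bed between the corner guides (x of tile_centre in the frame of seat between -0.004 and 0.004 m and y of tile_centre in the frame of seat between -0.004 and 0.004 m and angle between the y axis of tile_centre and the y axis of seat, either way round below 0.08 rad and z of tile_centre in the frame of seat between 0.02 and 0.031 m and angle between tile_centre's own z axis and vertical below 0.1 rad and contact force between the fingers and tile below 0.05 N), for 0.2 s.
2. the press block holds the tile level at the bottom of the bed's travel (x of tile_centre in the frame of seat between -0.004 and 0.004 m and y of tile_centre in the frame of seat between -0.004 and 0.004 m and angle between the y axis of tile_centre and the y axis of seat, either way round below 0.08 rad and value of joint bed above 0.0205 m and z of tile_centre in the frame of seat below 0.0065 m and angle between tile_centre's own z axis and vertical below 0.04 rad and contact force between press_block and tile above 2 N), for 0.3 s.
At the end, for the whole second after the job is handed in: Tile level in the jig (4 mm, 0.08 rad of the seat; centre at most 8.5 mm above it; tilt under 0.05 rad), both bolts within 2 mm of fully out, bridge within 4 mm of its stops, press block upright and at rest on the board, its centre within 45 mm of the board's centre (x of tile_centre in the frame of seat between -0.004 and 0.004 m and y of tile_centre in the frame of seat between -0.004 and 0.004 m and angle between the y axis of tile_centre and the y axis of seat, either way round below 0.08 rad and z of tile_centre in the frame of seat between 0.002 and 0.0085 m and angle between tile_centre's own z axis and vertical below 0.05 rad and value of joint each of bolt_a, bolt_b below 0.002 m and value of joint bridge above 0.088 m and horizontal distance between block_centre and board_top below 0.045 m and z of block_centre in the frame of board_top between 0.029 and 0.036 m and angle between block_centre's own z axis and vertical below 0.06 rad and linear speed of each of press_block, tile below 0.02 m/s); the robot touches nothing.
It fails at once if one of the four bottles near the work or the mug is shifted by more than 30 mm or tipped over (distance of any of blue_bottle, purple_bottle, red_bottle, pink_bottle, mug from where it was at the start of the episode above 0.03 m or angle between any of blue_bottle, purple_bottle, red_bottle, pink_bottle, mug's own z axis and vertical above 0.5 rad).
It fails at once if the tile is pushed well down in the jig with the bare fingers (more than about 8 mm) (horizontal distance between tile_centre and seat below 0.02 m and z of tile_centre in the frame of seat between 0 and 0.018 m and contact force between the fingers and tile above 3 N).
It also fails if it takes over 67 s, if anything falls off the work surface, if the arm or the gripper's body presses on something with over 40 N, if the wrist force passes 120 N, or if a joint passes its speed limit or range.

## Robot

A 6-joint arm with a two-finger parallel gripper is mounted at the origin on the work surface; the furniture and walls round the work are solid. World frame = base frame: x ahead of the robot, y to its left, z up, the work surface at z = 0. Lengths are in m, angles in degrees, forces in N, time in s.
With the tool pointing down it reaches from about 0.375 to 0.9 m from the base axis. Payload 3.1 kg.
Tool frame: the origin (TCP) lies at the very end of the fingers, on their centre line; the grasp point (between the pads) lies 19 mm behind it; z points along the fingers, y is the line along which they close (so a half turn about z gives the same grasp; the last joint's range is limited). The gripper opens to 87 mm and grips with 3 to 60 N. Pads are 19 mm wide; open, the fingers measure 117 mm over their backs; the gripper's body (75 mm by 190 mm) begins 51 mm behind the grasp point.
Start: joints at [65.976, 30.224, 82.088, -0, 67.689, -10.227], TCP at [0.149, 0.607, 0.223] pointing down, gripper open.
Joint ranges: [-176.69, 176.69], [-43.24, 126.21], [12.49, 139.97], [-82, 262], [0, 151.66], [-163.58, 163.58]. Speed limits (degrees/s): [159.86, 159.86, 180, 180, 180, 180].

## Interface

Orientations are given as a 3x3 rotation matrix whose columns are the frame's x, y, z axes.
In Python, from rig import * gives the robot as it stands.
- The arm moves only by the tool jog_arm, never from a script. Its arguments are lists of equal length, an entry for each row: "delta_pos": the shift along the world's x, y, z in cm, a list of three; "turn": the turn about the world's z in degrees; "grip": the closure, from 0 (fully open) to 1 (shut). In form: {"delta_pos": [[x, y, z], ...], "turn": [turn, ...], "grip": [grip, ...]}. A call has 1 to 12 rows; each row is the pose to reach, as a shift and turn from the pose commanded when the call began; what a row does not reach only later rows make up. A row lasts 1/8 s, in which the tool goes at most 62.5 mm and 10.7 degrees, less where a joint would pass 70% of its speed; a pose out of reach is approached as far as the arm can. A call with a gripper value outside its range is refused whole. The fingers move at their own pace and stop on an object; the grip force is fixed at half the most. Time passes only in rows, so rows that repeat a pose let the fingers close. It gives the time, the measured TCP pose, the force, the opening and the grip force at its end, in the units of the state.
- read_state(): the state, without advancing time (a new reading comes with each control period).
- capture(name): name is "scene" or "side" or "wrist"; returns a dict with "color" (420x560x3 uint8, blue, green, red), "fovy" (degrees; the focal length in pixels is half the picture's height over the tangent of half this angle, whatever the lens; pixels are square), "cx", "cy" (the principal point, pixels), "k1" (the pictures are not rectified: a ray, as slopes to the right and down, at radius r is drawn at 1 + k1 r^2 times it, then the intrinsics apply), "camera_from_world" (4x4, takes a point from world to camera coordinates). Camera axes: x right, y up, looking along -z (the intrinsics and any distortion apply to the point x, -y, -z); pixel columns grow to the right and rows downward; lengths in m; the calibration is good to about 2 mm. A picture is of the moment at which its call begins. There is no depth.
- hand_in(): hands the job in; it is judged then, once.
The state is a dict: "time_s": time; "joint_positions": joint angles; "qvel": joint speeds; "tau": joint torques, N m; "position": TCP position; "tcp_rot": TCP orientation; "force": force on the tool from outside, world axes, zero at the start; "moment": the same for the moment, N m; "opening": opening from 0.0 (shut) to 1.0 (fully open); "grasp_force": force on a finger pad.
Only numpy, scipy, OpenCV 4.12 (cv2) and the standard library are available. Lean on these libraries where they do the work, as an engineer would, in place of code of your own. Each camera call takes 0.05 s, during which the arm holds its last target. There are 200 camera calls.

## Working session

There is one attempt and no reset: what is moved stays moved. The work goes in short steps, Python scripts to look and compute and a tool call to move; the robot and the scene stay as the last step left them, time stands still between calls to the robot, and variables do not carry over. Pictures are saved under pics/ and viewed, at most 10 in all, crops included, and the job is handed in when it is done.

Besides the shell and the picture viewer there is one more tool, called after "Emit:" by a JSON object that holds its "op" and its "data", one argument or row to a line. jog_arm: Moves the arm, as the interface text tells. Its arguments: {"type":"object","properties":{"delta_pos":{"type":"array"},"turn":{"type":"array"},"grip":{"type":"array"}},"required":["delta_pos","turn","grip"]}

```bash
mkdir -p pics; cat > h.py <<'E'
from rig import *
import numpy as np, cv2
def px2ray(c,u,v):
    H,W=c["color"].shape[:2]
    f=H/2/np.tan(np.radians(c["fovy"])/2)
    d=np.array([(u-c["cx"])/f,(v-c["cy"])/f]); s=d.copy()
    for _ in range(20): s=d/(1+c["k1"]*(s@s))
    T=np.array(c["camera_from_world"]); R=T[:3,:3]; o=-R.T@T[:3,3]
    return o,R.T@np.array([s[0],-s[1],-1.])
def onplane(c,u,v,z):
    o,d=px2ray(c,u,v); return o+d*(z-o[2])/d[2]
def project(c,p):
    H=c["color"].shape[0]; f=H/2/np.tan(np.radians(c["fovy"])/2)
    T=np.array(c["camera_from_world"]); q=T[:3,:3]@np.array(p)+T[:3,3]
    s=np.array([q[0],-q[1]])/-q[2]; s=s*(1+c["k1"]*(s@s))
    return np.array([c["cx"],c["cy"]])+f*s
E
python3 - <<'E'
from h import *
s=read_state(); print(s["time_s"],s["position"],s["tcp_rot"])
for n in ["scene","side","wrist"]:
    c=capture(n); cv2.imwrite(f"pics/{n}0.png",c["color"]); T=np.array(c["camera_from_world"]); print(n,c["fovy"],c["cx"],c["cy"],c["k1"],(-T[:3,:3].T@T[:3,3]).round(3))
    np.save(f"{n}0.npy",c,allow_pickle=True)
a=cv2.imread("pics/scene0.png")
E
```

```text
0.0 [0.14870651 0.60629566 0.22156655] [[-9.71151355e-01  2.38462183e-01 -9.12967003e-04]
 [ 2.38463569e-01  9.71149432e-01 -1.97669762e-03]
 [ 4.15259756e-04 -2.13738194e-03 -9.99997630e-01]]
scene 53.71233506967383 279.9454085820041 214.34445813147778 -0.104974752554538 [-0.007 -0.648  0.865]
side 50.6438916222931 285.72817412899144 212.07061778404415 0.026660617575950365 [-0.025 -0.954  0.676]
wrist 64.6797402778798 278.5811691203946 208.62463910621125 -0.043142595648212566 [0.08  0.623 0.383]
```

View pics/scene0.png

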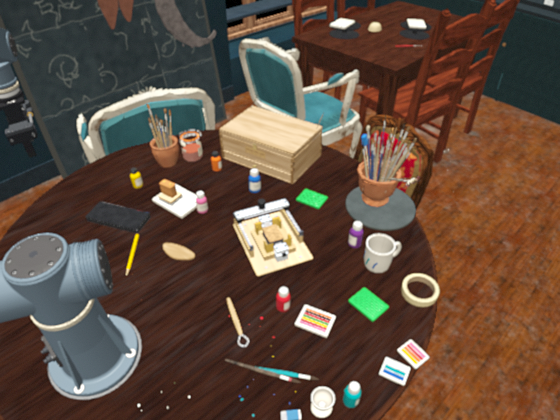

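View pics/side0.png

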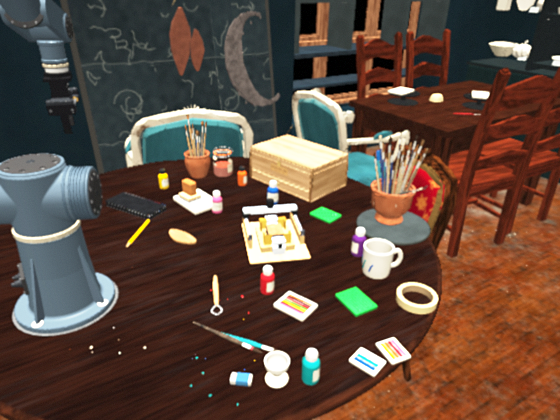

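The scene view shows the robot at lower left, the jig at about (272,237), the press block on its white board at (178,197) and a striped tile at (316,320). There are look-alikes at (413,353) and (395,372). I'll enlarge the work area.

```bash
python3 - <<'E'
from h import *
c=np.load("scene0.npy",allow_pickle=True).item(); a=c["color"]
cv2.imwrite("pics/crop1.png",cv2.resize(a[180:340,145:345],None,fx=3.75,fy=3.75,interpolation=cv2.INTER_CUBIC))
for n,u,v,z in [("tile",316,320,.009),("lookalike",413,353,.009),("la2",395,372,.009),("jig",272,235,.03),("board",178,201,.012),("blk",168,188,.06),("pink",202,210,0),("blue",255,190,0),("purple",356,244,0),("red",283,308,0),("mug",378,267,0),("box",270,175,0)]:
    print(n,onplane(c,u,v,z).round(3))
E
```

```text
tile [ 0.439 -0.295  0.009]
lookalike [ 0.531 -0.511  0.009]
la2 [ 0.464 -0.509  0.009]
jig [ 0.545 -0.024  0.03 ]
board [0.444 0.311 0.012]
blk [0.431 0.334 0.06 ]
pink [0.481 0.234 0.   ]
blue [0.668 0.192 0.   ]
purple [ 0.714 -0.197  0.   ]
red [ 0.41 -0.21  0.  ]
mug [ 0.689 -0.295  0.   ]
box [0.759 0.219 0.   ]
```

View pics/crop1.png

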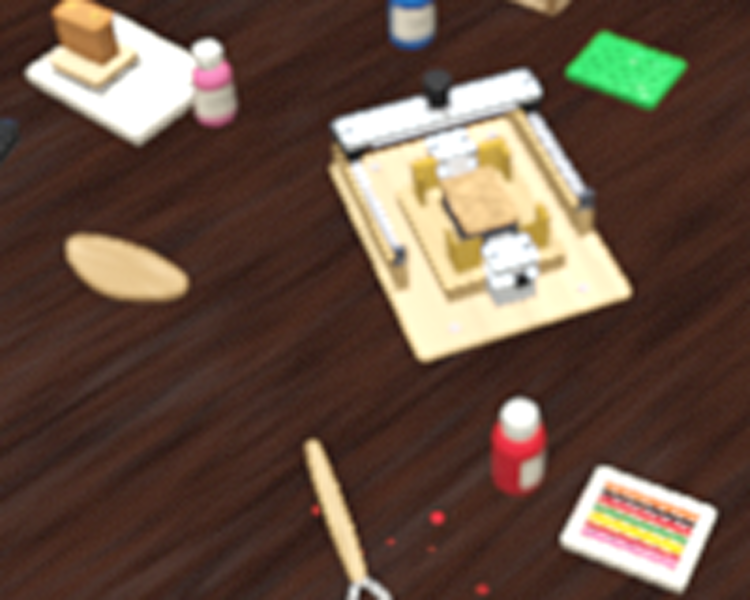

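The crop shows the jig with its bridge and knob at the far (+y) end at crop (437,90), the bolt housings at (455,150) and (512,262), and the cork bed at (480,203). The tile is at (640,525) next to the red bottle, and the block stands on the board at the upper left.

```bash
cat >> h.py <<'E'
def rect_at(c,seed,z,thr=(0,0,110),mx=None,sat=80,r=80):
    """project pixel mask (bright) around seed to plane z; return minAreaRect in mm of component"""
    hsv=cv2.cvtColor(c["color"],cv2.COLOR_BGR2HSV)
    m=((hsv[...,2]>thr[2])).astype(np.uint8)
    n,l=cv2.connectedComponents(m)
    u,v=int(seed[0]),int(seed[1]); k=l[v,u]
    cs,_=cv2.findContours((l==k).astype(np.uint8),cv2.RETR_EXTERNAL,cv2.CHAIN_APPROX_NONE)
    ct=max(cs,key=cv2.contourArea)
    P=np.array([onplane(c,p[0][0],p[0][1],z)[:2]*1000 for p in ct],np.float32)
    return cv2.minAreaRect(P),cv2.boxPoints(cv2.minAreaRect(P)),ct
E
python3 - <<'E'
from h import *
c=np.load("scene0.npy",allow_pickle=True).item()
for s,z in [((299,320),.009),((402,354),.009),((385,372),.009)]:
    for t in (110,150):
        r,b,ct=rect_at(c,s,z,(0,0,t)); print(s,t,r)
f=lambda x,y,z:onplane(c,145+x/3.75,180+y/3.75,z).round(4)
print("board corners",[f(x,y,.012)[:2] for x,y in [(27,72),(140,138),(215,70),(113,15)]])
print("blk grip top",[f(x,y,.076)[:2] for x,y in [(53,30),(97,42),(117,20)]])
print("jig base", [f(x,y,.008)[:2] for x,y in [(425,360),(630,293),(332,170)]])
print("bed",f(480,203,.052)[:2],"boltA house top",f(511,250,.055),"boltB",f(453,148,.055),"knob top",f(437,78,.102),"bar ends",f(337,135,.074),f(541,85,.074))
d=np.load("wrist0.npy",allow_pickle=True).item(); T=np.array(d["camera_from_world"]); s=read_state(); print(T[:3,:3].T.round(3)); 
E
```

```text
(299, 320) 110 ((437.2307434082031, -292.8436584472656), (71.30955505371094, 87.30158996582031), 21.17032241821289)
(299, 320) 150 ((437.1650390625, -292.81341552734375), (68.70215606689453, 85.8108901977539), 20.661100387573242)
(402, 354) 110 ((1167.5625, -401.454345703125), (1625.9541015625, 445.48187255859375), 19.284793853759766)
(402, 354) 150 ((536.3030395507812, -514.3482666015625), (66.34207916259766, 63.25896453857422), 81.30349731445312)
(385, 372) 110 ((465.81109619140625, -506.19219970703125), (53.224037170410156, 62.000762939453125), 18.047143936157227)
(385, 372) 150 ((465.8052978515625, -506.220458984375), (51.21828842163086, 60.449275970458984), 17.972061157226562)
board corners [array([0.3886, 0.3786]), array([0.4124, 0.2381]), array([0.5077, 0.2658]), array([0.4865, 0.3937])]
blk grip top [array([0.4026, 0.3338]), array([0.4204, 0.2943]), array([0.4482, 0.3074])]
jig base [array([ 0.4294, -0.0953]), array([ 0.5797, -0.1527]), array([0.5045, 0.1022])]
bed [ 0.5349 -0.0402] boltA house top [ 0.5165 -0.0927  0.055 ] boltB [0.5585 0.0155 0.055 ] knob top [0.5692 0.0432 0.102 ] bar ends [0.4919 0.0717 0.074 ] [0.6431 0.0056 0.074 ]
[[ 0.238 -0.939 -0.248]
 [ 0.971  0.229  0.063]
 [-0.002 -0.256  0.967]]
```

Emit:
{"op": "jog_arm", "data": {
  "delta_pos": [
    [38.8,-64.6,-4],
    [38.8,-64.6,-4],
    [38.8,-64.6,-4],
    [38.8,-64.6,-4],
    [38.8,-64.6,-4],
    [38.8,-64.6,-4],
    [38.8,-64.6,-4],
    [38.8,-64.6,-4],
    [38.8,-64.6,-4],
    [38.8,-64.6,-4],
    [38.8,-64.6,-4],
    [38.8,-64.6,-4]
  ],
  "turn": [-97,-97,-97,-97,-97,-97,-97,-97,-97,-97,-97,-97],
  "grip": [0,0,0,0,0,0,0,0,0,0,0,0]
}}

```text
time_s: 1.65
position: [0.5354, -0.037, 0.1826]
tcp_rot: [[0.356, 0.935, -0.0], [0.935, -0.356, 0.0], [0.0, -0.0, -1.0]]
force: [0.7, 0.7, -0.3]
opening: 0.999
grasp_force: 0.0
```

Emit:
{"op": "jog_arm", "data": {
  "delta_pos": [
    [0,0,0],
    [0,0,0],
    [0,0,0],
    [0,0,0]
  ],
  "turn": [0,0,0,0],
  "grip": [0,0,0,0]
}}

```text
time_s: 2.15
position: [0.5339, -0.0337, 0.1829]
tcp_rot: [[0.353, 0.936, -0.0], [0.936, -0.353, 0.0], [0.0, -0.0, -1.0]]
force: [1.0, 0.4, -0.1]
opening: 1.0
grasp_force: 0.0
```

```bash
python3 - <<'E'
from h import *
s=read_state(); print(s["time_s"],s["position"],s["tcp_rot"].round(3).tolist() if hasattr(s["tcp_rot"],"round") else s["tcp_rot"])
c=capture("wrist"); np.save("wj.npy",c,allow_pickle=True)
cv2.imwrite("pics/wj.png",cv2.resize(c["color"],(800,600),interpolation=cv2.INTER_CUBIC))
for n,p in [("seat",(.5375,-.0386,.052))]: print(project(c,p))
E
```

```text
2.15 [ 0.53393756 -0.03370515  0.18293794] [[0.353, 0.936, -0.0], [0.936, -0.353, 0.0], [0.0, -0.0, -1.0]]
[285.51527629 203.20247088]
```

View pics/wj.png

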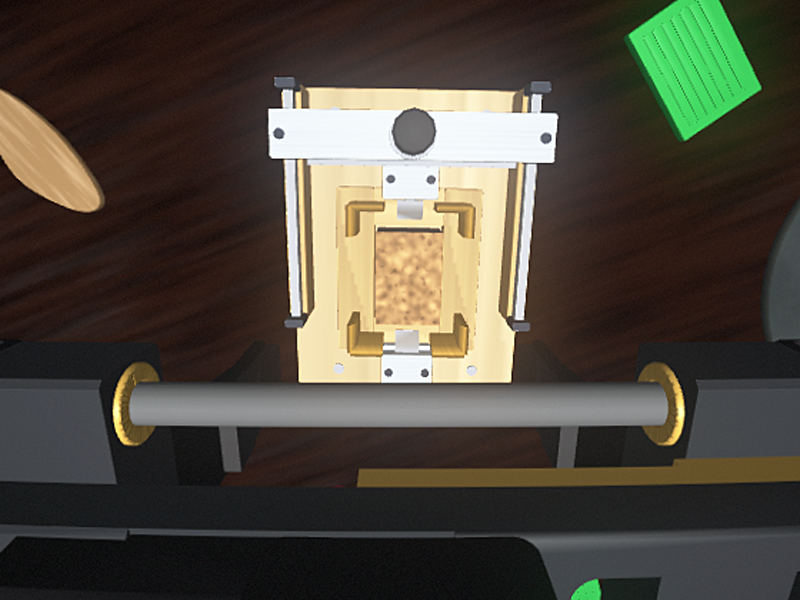

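The wrist view shows the jig upright, with the bridge and knob at (413,131) and housing screws at (391,180), (431,180), (388,373) and (424,373). The cork is centred near (409,276) and the guides are at the four corners around it.

```bash
python3 - <<'E'
from h import *
c=np.load("wj.npy",allow_pickle=True).item(); k=.7
f=lambda x,y,z:onplane(c,(x+.5)*k-.5,(y+.5)*k-.5,z)[:2]
B=(f(391,180,.055)+f(431,180,.055))/2; A=(f(388,373,.055)+f(424,373,.055))/2
print("B,A",B,A,"mid",(A+B)/2,"dist",np.linalg.norm(B-A),"yaw y",np.degrees(np.arctan2(*(B-A)[::-1])))
# guide outer x edges / inner: top z .062
g=[f(*p,.062) for p in [(347,204),(475,204),(347,355),(467,355)]]; print("guides",np.round(g,4),np.mean(g,0))
t=[f(*p,.057) for p in [(285,82),(540,87),(294,323),(520,325)]]; print("tracks",np.round(t,4)); 
print("yaw L,R",[np.degrees(np.arctan2(*(t[i]-t[i+2])[::-1])) for i in (0,1)])
hsv=cv2.cvtColor(c["color"],cv2.COLOR_BGR2HSV)
cork=[f(*p,.052) for p in [(375,229),(442,229),(378,325),(441,325)]]; print("cork",np.round(cork,4),np.mean(cork,0))
print("knob",f(413,131,.102), "bar ends", f(269,135,.074),f(556,138,.074))
e=[f(*p,.010) for p in [(298,382),(514,382)]];print("base front edge",np.round(e,4))
E
```

```text
B,A [0.56286065 0.02502186] [ 0.51690446 -0.09007631] mid [ 0.53988255 -0.03252723] dist 0.12393369126979376 yaw y 68.23425453587532
guides [[ 0.5228  0.0256]
 [ 0.5932 -0.0009]
 [ 0.487  -0.0622]
 [ 0.5587 -0.0892]] [ 0.54039805 -0.03171085]
tracks [[ 0.5149  0.1013]
 [ 0.6494  0.0479]
 [ 0.4622 -0.0318]
 [ 0.597  -0.0839]]
yaw L,R [np.float64(68.39702875313196), np.float64(68.2997453882119)]
cork [[ 0.532   0.0052]
 [ 0.5706 -0.0094]
 [ 0.5112 -0.0533]
 [ 0.5495 -0.0678]] [ 0.54082387 -0.03132062]
knob [0.57093073 0.04759924] bar ends [0.49835008 0.07544094] [0.64468646 0.01881864]
base front edge [[ 0.4302 -0.0868]
 [ 0.5858 -0.1455]]
```

Emit:
{"op": "jog_arm", "data": {
  "delta_pos": [
    [-9.7,-25.9,-1],
    [-9.7,-25.9,-1],
    [-9.7,-25.9,-1],
    [-9.7,-25.9,-2],
    [-9.7,-25.9,-5],
    [-9.7,-25.9,-5],
    [-9.7,-25.9,-5],
    [-9.7,-25.9,-5]
  ],
  "turn": [41.7,41.7,41.7,41.7,41.7,41.7,41.7,41.7],
  "grip": [0,0,0,0,0,0,0,0]
}}

```text
time_s: 3.2
position: [0.4384, -0.2928, 0.1335]
tcp_rot: [[-0.359, 0.934, 0.001], [0.934, 0.359, -0.0], [-0.001, 0.001, -1.0]]
force: [0.1, -0.1, -0.1]
opening: 1.001
grasp_force: 0.0
```

```bash
python3 - <<'E'
from h import *
s=read_state(); print(s["time_s"],s["position"],s["tcp_rot"].round(4).tolist())
c=capture("wrist"); np.save("wt.npy",c,allow_pickle=True)
cv2.imwrite("pics/wt.png",cv2.resize(c["color"],(800,600),interpolation=cv2.INTER_CUBIC))
u=project(c,(.437,-.293,.009)); print(u)
# white rim of the tile: flood outward from non-dark pixels
g=cv2.cvtColor(c["color"],cv2.COLOR_BGR2GRAY)
for t in (120,150):
    m=cv2.morphologyEx((c["color"].max(2)>t).astype(np.uint8),cv2.MORPH_CLOSE,np.ones((3,3)))
    n,l,st,ce=cv2.connectedComponentsWithStats(m)
    for i in range(1,n):
        if 2000<st[i,4]: print(t,st[i],ce[i].round(1))
E
```

```text
3.2 [ 0.43840161 -0.29277318  0.13354925] [[-0.3585, 0.9335, 0.0008], [0.9335, 0.3585, -0.0004], [-0.0006, 0.0006, -1.0]]
[278.40766622 202.00613047]
120 [ 403    0  157  107 8359] [492.5  42.9]
120 [ 246  154   72   90 5787] [280.3 198.1]
120 [  90  274  378   55 9551] [287.9 289.6]
150 [ 404    0  156  107 7989] [493.1  43.4]
150 [ 246  154   72   90 5717] [280.1 198.3]
150 [  91  279  376   16 4113] [274.3 288.1]
```

View pics/wt.png

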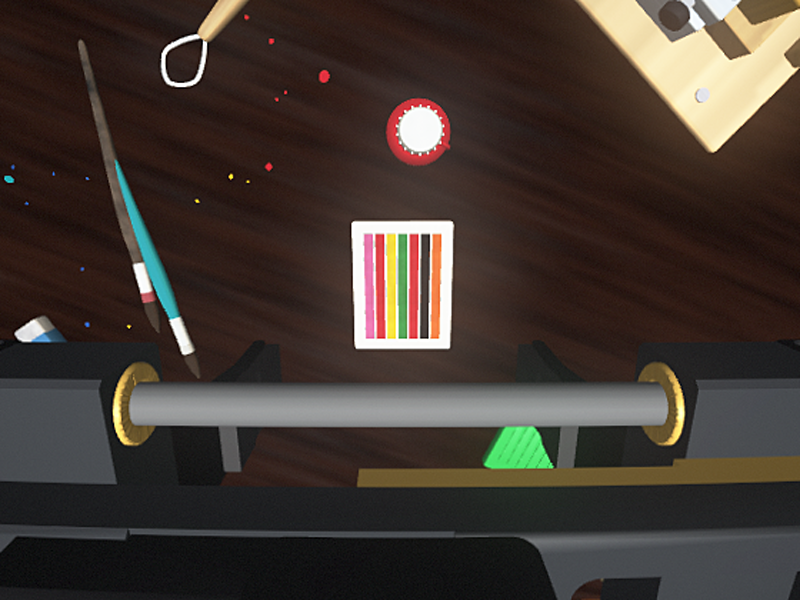

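The tile is clear of everything, nearly aligned with the fingers, at (353–453, 221–349), with the red bottle above it.

```bash
python3 - <<'E'
from h import *
c=np.load("wt.npy",allow_pickle=True).item()
for t in (120,150): print(rect_at(c,(250,200),.009,(0,0,t))[0])
s=read_state(); print(s["position"],np.degrees(np.arctan2(s["tcp_rot"][1,1],s["tcp_rot"][0,1])))
E
```

```text
((438.8272705078125, -290.4327392578125), (61.57674026489258, 81.19215393066406), 21.175613403320312)
((438.7831115722656, -290.448486328125), (61.4078369140625, 81.17340850830078), 21.155370712280273)
[ 0.43848472 -0.29279025  0.13358191] 21.030288733512776
```

Emit:
{"op": "jog_arm", "data": {
  "delta_pos": [
    [0,0.2,-5],
    [0,0.2,-9],
    [0,0.2,-11.5],
    [0,0.2,-12.5],
    [0,0.2,-13],
    [0,0.2,-13],
    [0,0.2,-13]
  ],
  "turn": [0,0,0,0,0,0,0],
  "grip": [0,0,0,0,0,0,0]
}}

```text
time_s: 4.12
position: [0.4382, -0.2925, 0.0037]
tcp_rot: [[-0.357, 0.934, 0.001], [0.934, 0.357, -0.001], [-0.002, 0.001, -1.0]]
force: [-1.0, -0.6, 0.5]
opening: 0.999
grasp_force: 0.0
```

Emit:
{"op": "jog_arm", "data": {
  "delta_pos": [
    [0,0,0],
    [0,0,0],
    [0,0,0],
    [0,0,0],
    [0,0,0],
    [0,0,0]
  ],
  "turn": [0,0,0,0,0,0],
  "grip": [1,1,1,1,1,1]
}}

```text
time_s: 4.88
position: [0.4378, -0.2922, 0.0029]
tcp_rot: [[-0.357, 0.934, 0.0], [0.934, 0.357, -0.0], [-0.0, 0.0, -1.0]]
force: [0.7, 0.1, 1.4]
opening: 0.702
grasp_force: 30.0
```

Emit:
{"op": "jog_arm", "data": {
  "delta_pos": [
    [0,0,3],
    [0,0,8],
    [0,0,13],
    [0,0,15]
  ],
  "turn": [0,0,0,0],
  "grip": [1,1,1,1]
}}

```text
time_s: 5.38
position: [0.4384, -0.2929, 0.1555]
tcp_rot: [[-0.357, 0.934, 0.003], [0.934, 0.357, -0.003], [-0.004, 0.002, -1.0]]
force: [-0.3, -1.2, -1.6]
opening: 0.704
grasp_force: 30.0
```

Emit:
{"op": "jog_arm", "data": {
  "delta_pos": [
    [10.1,25.9,0],
    [10.1,25.9,0],
    [10.1,25.9,0],
    [10.1,25.9,0],
    [10.1,25.9,0],
    [10.1,25.9,0],
    [10.1,25.9,0],
    [10.1,25.9,0]
  ],
  "turn": [-42.6,-42.6,-42.6,-42.6,-42.6,-42.6,-42.6,-42.6],
  "grip": [1,1,1,1,1,1,1,1]
}}

```text
time_s: 6.38
position: [0.5381, -0.0343, 0.1526]
tcp_rot: [[0.371, 0.929, -0.001], [0.929, -0.371, -0.0], [-0.0, -0.001, -1.0]]
force: [-0.0, 0.0, -0.9]
opening: 0.704
grasp_force: 30.0
```

```bash
python3 - <<'E'
from h import *
s=read_state(); print(s["time_s"],s["position"],np.degrees(np.arctan2(s["tcp_rot"][1,1],s["tcp_rot"][0,1])))
c=capture("wrist"); np.save("wp.npy",c,allow_pickle=True)
cv2.imwrite("pics/wp.png",cv2.resize(c["color"],(800,600),interpolation=cv2.INTER_CUBIC))
z=s["position"][2]+.0015+.0045
for t in (150,): print(project(c,(.54,-.0325,z)))
E
```

```text
6.375 [ 0.53811909 -0.03427855  0.15259563] -21.782905586919746
[283.13841043 257.46055433]
```

View pics/wp.png

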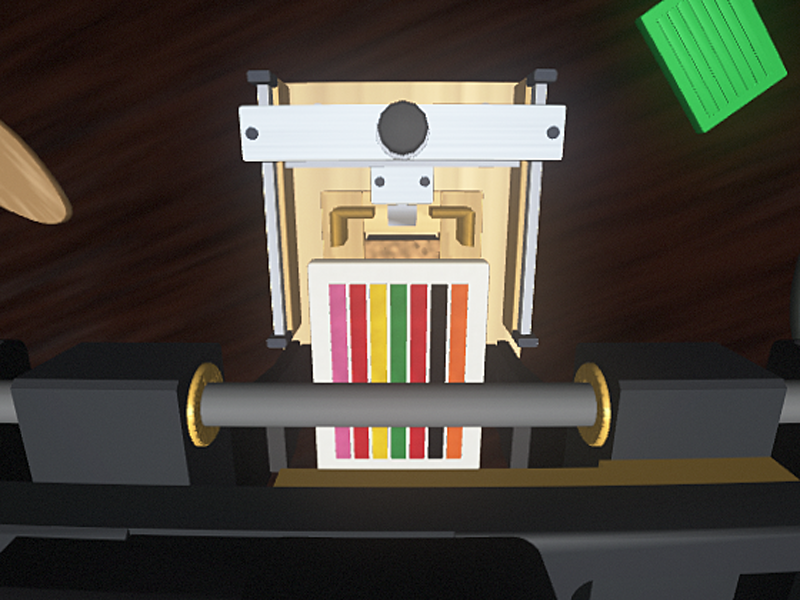

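The tile is held at (309–489, 262–468), square to the jig. Housing B's screws are at (380,182) and (425,182), and the guides at (331,212) and (475,212).

```bash
python3 - <<'E'
from h import *
c=np.load("wp.npy",allow_pickle=True).item(); k=.7; s=read_state()
f=lambda x,y,z:onplane(c,(x+.5)*k-.5,(y+.5)*k-.5,z)[:2]
z=s["position"][2]+.006
q=[f(*p,z) for p in [(309,261),(489,263),(317,469),(480,469)]]
print(np.round(q,4),"centre",np.mean(q,0),"w",np.linalg.norm(q[0]-q[1]),np.linalg.norm(q[2]-q[3]),"len",np.linalg.norm((q[0]+q[1]-q[2]-q[3])/2),
 "yaw",np.degrees(np.arctan2(*((q[0]+q[1]-q[2]-q[3])/2)[::-1])), np.degrees(np.arctan2(*(q[1]-q[0])[::-1])))
B=(f(380,182,.055)+f(425,182,.055))/2; y=np.array([np.cos(np.radians(68.3)),np.sin(np.radians(68.3))])
print("B",B,"seat from B",B-.062*y)
g=[f(*p,.062) for p in [(331,211),(475,211)]]; print("guides",np.round(g,4))
t=[f(*p,.057) for p in [(260,75),(544,75),(278,342),(526,342)]]; print("tracks yaw",[np.degrees(np.arctan2(*(t[i]-t[i+2])[::-1])) for i in (0,1)],np.mean(t,0))
E
```

```text
[[ 0.5245  0.0151]
 [ 0.58   -0.0078]
 [ 0.494  -0.0587]
 [ 0.5513 -0.0815]] centre [ 0.53744666 -0.03322   ] w 0.06008325738982883 0.061762548757369425 len 0.07946738277197253 yaw 68.15030257038967 -22.368979111174227
B [0.56296641 0.02525067] seat from B [ 0.54004211 -0.03235555]
guides [[ 0.5225  0.0255]
 [ 0.593  -0.0025]]
tracks yaw [np.float64(68.42836580390853), np.float64(68.33769157293465)] [0.55599387 0.00836278]
```

Emit:
{"op": "jog_arm", "data": {
  "delta_pos": [
    [0.25,0.1,-3],
    [0.25,0.1,-6],
    [0.25,0.1,-8],
    [0.25,0.1,-8.4],
    [0.25,0.1,-8.4],
    [0.25,0.1,-8.4]
  ],
  "turn": [0,0,0,0,0,0],
  "grip": [1,1,1,1,1,1]
}}

```text
time_s: 7.18
position: [0.5418, -0.0326, 0.0697]
tcp_rot: [[0.37, 0.929, 0.002], [0.929, -0.37, -0.001], [0.0, 0.002, -1.0]]
force: [-0.6, -0.0, -1.1]
opening: 0.705
grasp_force: 30.0
```

```bash
python3 - <<'E'
from h import *
s=read_state(); print(s["time_s"],s["position"],np.degrees(np.arctan2(s["tcp_rot"][1,1],s["tcp_rot"][0,1])))
c=capture("wrist"); np.save("wp2.npy",c,allow_pickle=True)
a=c["color"][110:350,140:420]
cv2.imwrite("pics/wp2.png",cv2.resize(a,None,fx=2.5,fy=2.5,interpolation=cv2.INTER_CUBIC))
E
```

```text
7.175 [ 0.54181777 -0.03258293  0.06969934] -21.723620356351702
```

View pics/wp2.png

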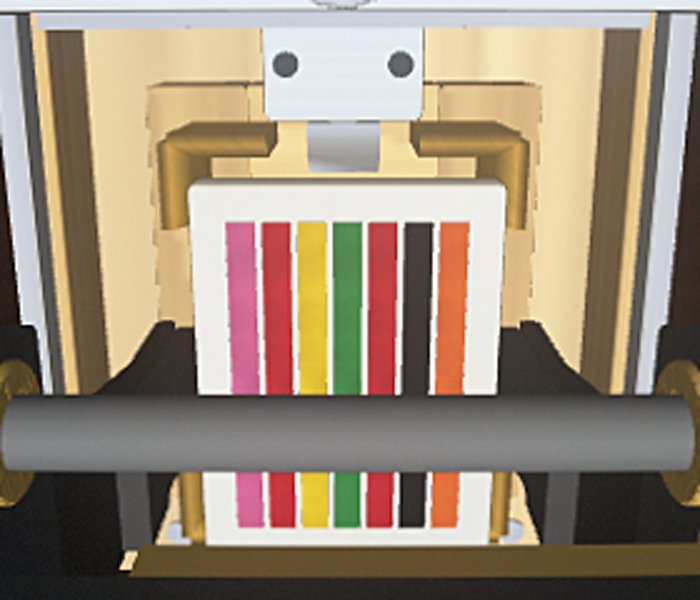

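```bash
python3 - <<'E'
from h import *
c=np.load("wp2.npy",allow_pickle=True).item(); s=read_state()
f=lambda x,y,z:onplane(c,140+(x+.5)/2.5-.5,110+(y+.5)/2.5-.5,z)[:2]
z=s["position"][2]+.006
q=[f(*p,z) for p in [(189,184),(505,184),(205,546),(491,546)]]
C=np.mean(q,0); a=np.radians(68.3); Y=np.array([np.cos(a),np.sin(a)]); X=np.array([Y[1],-Y[0]])
print(s["position"],"centre",C,"len",np.linalg.norm((q[0]+q[1]-q[2]-q[3])/2),np.linalg.norm(q[0]-q[1]))
B=(f(285,65,.055)+f(400,65,.055))/2; S=B-.062*Y; print("seat",S,"tile in seat",(C-S)@X,(C-S)@Y)
g=(f(160,146,.062)+f(528,146,.062))/2; print("guides mid",(g-S)@X,(g-S)@Y)
E
```

```text
[ 0.54183109 -0.03244638  0.06977262] centre [ 0.54102458 -0.03148631] len 0.07940615834176655 0.06029263060185869
seat [ 0.53969532 -0.03200072] tile in seat 0.0010448486354449813 0.0009694400383198679
guides mid 0.00033011644525640996 0.04605158466033836
```

Emit:
{"op": "jog_arm", "data": {
  "delta_pos": [
    [-0.16,-0.13,0],
    [-0.16,-0.13,-0.4],
    [-0.16,-0.13,-0.7],
    [-0.16,-0.13,-1],
    [-0.16,-0.13,-1.2],
    [-0.16,-0.13,-1.4],
    [-0.16,-0.13,-1.4]
  ],
  "turn": [0,0,0,0,0,0,0],
  "grip": [1,1,1,1,1,1,1]
}}

```text
time_s: 8.1
position: [0.5399, -0.0329, 0.0548]
tcp_rot: [[0.37, 0.929, 0.001], [0.929, -0.37, 0.0], [0.001, 0.0, -1.0]]
force: [0.9, 5.5, 1.6]
opening: 0.708
grasp_force: 30.0
```

Emit:
{"op": "jog_arm", "data": {
  "delta_pos": [
    [0.04,0.1,0],
    [0.04,0.1,0],
    [0.04,0.1,0]
  ],
  "turn": [0,0,0],
  "grip": [1,1,1]
}}

```text
time_s: 8.48
position: [0.5399, -0.0328, 0.0549]
tcp_rot: [[0.37, 0.929, 0.0], [0.929, -0.37, -0.0], [-0.0, 0.0, -1.0]]
force: [-0.5, -0.1, 1.8]
opening: 0.707
grasp_force: 30.0
```

Force is relieved. Next: release, wait, rise and look.

Emit:
{"op": "jog_arm", "data": {
  "delta_pos": [
    [0,0,0],
    [0,0,0],
    [0,0,0],
    [0,0,0],
    [0,0,0],
    [0,0,2],
    [0,0,6],
    [0,0,11],
    [0,0,13],
    [0,0,13]
  ],
  "turn": [0,0,0,0,0,0,0,0,0,0],
  "grip": [0,0,0,0,0,0,0,0,0,0]
}}

```text
time_s: 9.72
position: [0.5411, -0.0326, 0.1865]
tcp_rot: [[0.37, 0.929, 0.004], [0.929, -0.37, -0.001], [0.0, 0.004, -1.0]]
force: [-0.5, 0.5, -0.2]
opening: 1.003
grasp_force: 0.0
```

```bash
python3 - <<'E'
from h import *
s=read_state(); print(s["time_s"],s["position"],np.degrees(np.arctan2(s["tcp_rot"][1,1],s["tcp_rot"][0,1])))
c=capture("wrist"); np.save("wq.npy",c,allow_pickle=True)
a=c["color"][50:290,140:420]
cv2.imwrite("pics/wq.png",cv2.resize(a,None,fx=2.5,fy=2.5,interpolation=cv2.INTER_CUBIC))
E
```

```text
9.725 [ 0.54106684 -0.03262169  0.18653117] -21.68726130491868
```

View pics/wq.png

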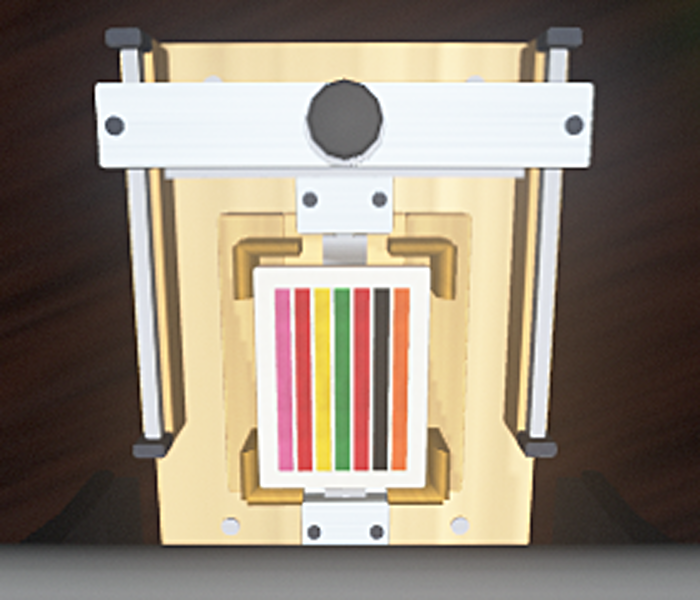

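The tile lies square between the four guides (crop 255–430, 267–487), with the bolt noses just past its ends. Next is the press block.

Emit:
{"op": "jog_arm", "data": {
  "delta_pos": [
    [-11.6,35.3,0],
    [-11.6,35.3,0],
    [-11.6,35.3,0],
    [-11.6,35.3,0],
    [-11.6,35.3,0],
    [-11.6,35.3,0],
    [-11.6,35.3,0],
    [-11.6,35.3,0],
    [-11.6,35.3,0]
  ],
  "turn": [46.7,46.7,46.7,46.7,46.7,46.7,46.7,46.7,46.7],
  "grip": [0,0,0,0,0,0,0,0,0]
}}

```text
time_s: 10.9
position: [0.4241, 0.3192, 0.184]
tcp_rot: [[-0.421, 0.907, -0.001], [0.907, 0.421, -0.001], [-0.0, -0.002, -1.0]]
force: [0.2, -0.6, -0.3]
opening: 0.999
grasp_force: 0.0
```

```bash
python3 - <<'E'
from h import *
s=read_state(); print(s["time_s"],s["position"],np.degrees(np.arctan2(s["tcp_rot"][1,1],s["tcp_rot"][0,1])))
c=capture("wrist"); np.save("wb.npy",c,allow_pickle=True)
a=c["color"][50:290,140:420]
cv2.imwrite("pics/wb.png",cv2.resize(a,None,fx=2.5,fy=2.5,interpolation=cv2.INTER_CUBIC))
c=np.load("wq.npy",allow_pickle=True).item()
f=lambda x,y,z:onplane(c,140+(x+.5)/2.5-.5,50+(y+.5)/2.5-.5,z)[:2]
q=[f(*p,.061) for p in [(255,267),(430,267),(260,487),(427,487)]]
C=np.mean(q,0); a=np.radians(68.3); Y=np.array([np.cos(a),np.sin(a)]); X=np.array([Y[1],-Y[0]])
B=(f(310,199,.055)+f(379,199,.055))/2;A=(f(314,532,.055)+f(376,532,.055))/2; S=(A+B)/2; print("seat",S,"tile in seat",(C-S)@X,(C-S)@Y,np.linalg.norm(A-B),np.linalg.norm(q[0]-q[1]),np.linalg.norm(q[0]-q[2]))
E
```

```text
10.9 [0.42414814 0.31915174 0.18403349] 24.8885830135959
seat [ 0.5397353  -0.03190082] tile in seat -0.0006217415452834973 -0.0010274839881340148 0.12412280255659694 0.06031146061944591 0.0806987725467808
```

View pics/wb.png

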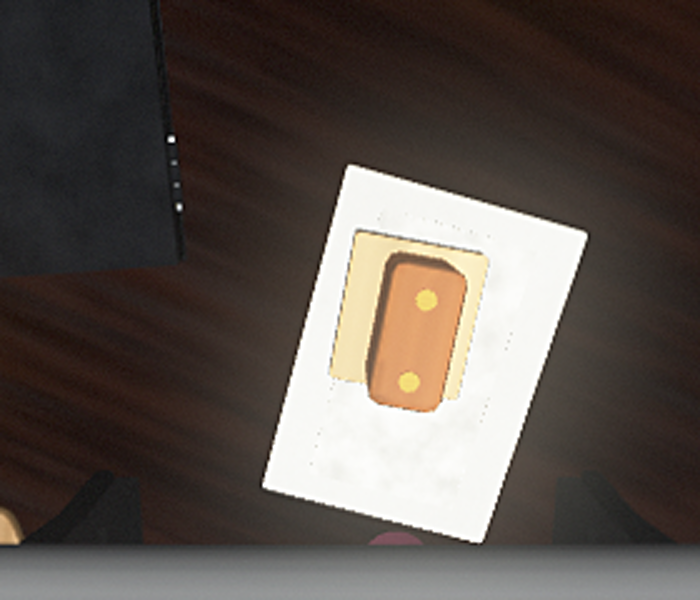

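The block stands on the board with grip dots at (427,299) and (409,382), base corners (356,231), (489,253) and (331,378), and board corners (346,165), (587,234), (481,543) and (262,488).

```bash
python3 - <<'E'
from h import *
c=np.load("wb.npy",allow_pickle=True).item()
f=lambda x,y,z:onplane(c,140+(x+.5)/2.5-.5,50+(y+.5)/2.5-.5,z)[:2]
a,b=f(427,299,.076),f(409,382,.076); print("grip",(a+b)/2,"yaw y",np.degrees(np.arctan2(*(a-b)[::-1])))
p=[f(*q,.03) for q in [(356,231),(489,253),(331,378)]]
print("base",(p[1]+p[2])/2,np.linalg.norm(p[0]-p[1]),np.linalg.norm(p[0]-p[2]),"yaw y",np.degrees(np.arctan2(*(p[0]-p[2])[::-1])),"x",np.degrees(np.arctan2(*(p[1]-p[0])[::-1])))
q=[f(*r,.012) for r in [(346,165),(587,234),(481,543),(262,488)]]; print("board",np.mean(q,0),np.linalg.norm(q[0]-q[1]),np.linalg.norm(q[1]-q[2]))
print("pink top edge", f(398,535,.069))
E
```

```text
grip [0.43642629 0.34472241] yaw y 104.07888974582433
base [0.43628629 0.34531085] 0.05087673411799109 0.0574831442747395 yaw y 105.28569220228945 x 15.782077114890622
board [0.45118838 0.32655007] 0.09934878377258824 0.13821479745364437
pink top edge [0.46253071 0.27669737]
```

Emit:
{"op": "jog_arm", "data": {
  "delta_pos": [
    [1.2,2.6,0],
    [1.2,2.6,-3],
    [1.2,2.6,-7],
    [1.2,2.6,-11],
    [1.2,2.6,-14],
    [1.2,2.6,-15],
    [1.2,2.6,-15],
    [1.2,2.6,-15]
  ],
  "turn": [-9.8,-9.8,-9.8,-9.8,-9.8,-9.8,-9.8,-9.8],
  "grip": [0,0,0,0,0,0,0,0]
}}

```text
time_s: 11.95
position: [0.437, 0.3468, 0.036]
tcp_rot: [[-0.262, 0.965, 0.002], [0.965, 0.262, 0.001], [0.001, 0.002, -1.0]]
force: [-0.3, 0.1, -0.1]
opening: 1.0
grasp_force: 0.0
```

Emit:
{"op": "jog_arm", "data": {
  "delta_pos": [
    [0,0,0],
    [0,0,0],
    [0,0,0],
    [0,0,0],
    [0,0,0],
    [0,0,0],
    [0,0,0],
    [0,0,0]
  ],
  "turn": [0,0,0,0,0,0,0,0],
  "grip": [1,1,1,1,1,1,1,1]
}}

```text
time_s: 12.95
position: [0.4362, 0.3468, 0.0348]
tcp_rot: [[-0.262, 0.965, 0.001], [0.965, 0.262, 0.0], [0.0, 0.001, -1.0]]
force: [1.0, 1.0, -0.8]
opening: 0.297
grasp_force: 30.0
```

Emit:
{"op": "jog_arm", "data": {
  "delta_pos": [
    [0,0,3],
    [0,0,8],
    [0,0,13],
    [10.4,-37.8,13],
    [10.4,-37.8,13],
    [10.4,-37.8,13],
    [10.4,-37.8,13],
    [10.4,-37.8,13],
    [10.4,-37.8,13],
    [10.4,-37.8,13],
    [10.4,-37.8,13],
    [10.4,-37.8,13]
  ],
  "turn": [0,0,0,-36.9,-36.9,-36.9,-36.9,-36.9,-36.9,-36.9,-36.9,-36.9],
  "grip": [1,1,1,1,1,1,1,1,1,1,1,1]
}}

```text
time_s: 14.45
position: [0.5384, -0.0296, 0.1642]
tcp_rot: [[0.369, 0.93, -0.003], [0.93, -0.369, 0.001], [0.0, -0.003, -1.0]]
force: [-0.4, 0.3, -2.6]
opening: 0.299
grasp_force: 30.0
```

```bash
python3 - <<'E'
from h import *
s=read_state(); print(s["time_s"],s["position"],s["force"],s["opening"],np.degrees(np.arctan2(s["tcp_rot"][1,1],s["tcp_rot"][0,1])))
E
```

```text
14.45 [ 0.53840198 -0.02958188  0.16422565] [-0.36521316  0.33445439 -2.56668891] 0.2987361100760525 -21.629332416153634
```

Emit:
{"op": "jog_arm", "data": {
  "delta_pos": [
    [0.2,-0.1,-2],
    [0.2,-0.1,-5],
    [0.2,-0.1,-6.8],
    [0.2,-0.1,-7.2],
    [0.2,-0.1,-7.2],
    [0.2,-0.1,-7.2]
  ],
  "turn": [0,0,0,0,0,0],
  "grip": [1,1,1,1,1,1]
}}

```text
time_s: 15.2
position: [0.5425, -0.032, 0.0937]
tcp_rot: [[0.369, 0.929, 0.002], [0.929, -0.369, -0.0], [0.0, 0.002, -1.0]]
force: [-0.3, 0.7, -3.3]
opening: 0.294
grasp_force: 30.0
```

```bash
python3 - <<'E'
from h import *
c=capture("wrist"); np.save("wk.npy",c,allow_pickle=True)
a=c["color"][50:290,140:420]
cv2.imwrite("pics/wk.png",cv2.resize(a,None,fx=2.5,fy=2.5,interpolation=cv2.INTER_CUBIC))
E
```

```text
(no output)
```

View pics/wk.png

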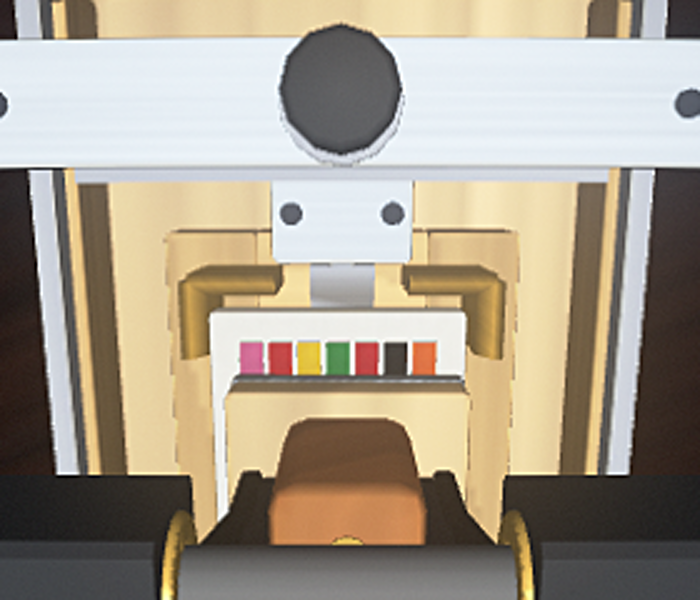

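The block is held over the tile with its sole edge at crop (231–467, 380). It sits about 2 mm to the right of the guides' mid-line (341).

```bash
python3 - <<'E'
from h import *
c=np.load("wk.npy",allow_pickle=True).item(); s=read_state()
f=lambda x,y,z:onplane(c,140+(x+.5)/2.5-.5,50+(y+.5)/2.5-.5,z)[:2]
S=np.array([.5398,-.0322]); a=np.radians(68.3); Y=np.array([np.cos(a),np.sin(a)]); X=np.array([Y[1],-Y[0]])
J=lambda p:(((p-S)@X*1000).round(1),((p-S)@Y*1000).round(1))
zs=s["position"][2]-.0228; print(s["position"],zs)
print("sole top corners",J(f(229,391,zs+.018)),J(f(467,391,zs+.018)),"sole bottom edge",J(f(231,376,zs)),J(f(465,376,zs)))
print("tile far",J(f(211,311,.061)),J(f(466,311,.061)),"screws",J(f(290,213,.055)),J(f(393,213,.055)))
E
```

```text
[ 0.54256145 -0.03221588  0.09370473] 0.07090473386988276
sole top corners (np.float64(-23.3), np.float64(27.6)) (np.float64(26.1), np.float64(27.6)) sole bottom edge (np.float64(-25.3), np.float64(26.5)) (np.float64(28.3), np.float64(26.6))
tile far (np.float64(-30.9), np.float64(39.9)) (np.float64(29.4), np.float64(40.0)) screws (np.float64(-12.3), np.float64(62.4)) (np.float64(12.1), np.float64(62.4))
```

Emit:
{"op": "jog_arm", "data": {
  "delta_pos": [
    [-0.1,0.2,0],
    [-0.1,0.2,0],
    [-0.1,0.2,-0.5],
    [-0.1,0.2,-1],
    [-0.1,0.2,-1.3],
    [-0.1,0.2,-1.6],
    [-0.1,0.2,-1.9],
    [-0.1,0.2,-2.2],
    [-0.1,0.2,-2.4],
    [-0.1,0.2,-2.4]
  ],
  "turn": [0,0,0,0,0,0,0,0,0,0],
  "grip": [1,1,1,1,1,1,1,1,1,1]
}}

```text
time_s: 16.5
position: [0.541, -0.0305, 0.0686]
tcp_rot: [[0.37, 0.929, 0.0], [0.929, -0.37, -0.0], [-0.0, 0.0, -1.0]]
force: [0.0, -0.8, 1.5]
opening: 0.294
grasp_force: 30.0
```

Emit:
{"op": "jog_arm", "data": {
  "delta_pos": [
    [0,0,-0.2],
    [0,0,-0.4],
    [0,0,-0.6],
    [0,0,-0.7],
    [0,0,-0.7]
  ],
  "turn": [0,0,0,0,0],
  "grip": [1,1,1,1,1]
}}

```text
time_s: 17.12
position: [0.541, -0.0304, 0.0618]
tcp_rot: [[0.37, 0.929, 0.0], [0.929, -0.37, -0.0], [-0.0, 0.0, -1.0]]
force: [-1.6, 0.1, 4.7]
opening: 0.297
grasp_force: 30.0
```

Emit:
{"op": "jog_arm", "data": {
  "delta_pos": [
    [0,0,-0.1],
    [0,0,-0.2],
    [0,0,-0.3],
    [0,0,-0.3],
    [0,0,-0.3]
  ],
  "turn": [0,0,0,0,0],
  "grip": [1,1,1,1,1]
}}

```text
time_s: 17.75
position: [0.541, -0.0305, 0.0617]
tcp_rot: [[0.369, 0.929, 0.001], [0.929, -0.369, -0.001], [-0.0, 0.001, -1.0]]
force: [-5.7, -0.4, 24.4]
opening: 0.296
grasp_force: 30.0
```

Emit:
{"op": "jog_arm", "data": {
  "delta_pos": [
    [0,0,-0.05],
    [0,0,-0.05],
    [0,0,-0.05],
    [0,0,-0.05],
    [0,0,-0.05],
    [0,0,-0.05]
  ],
  "turn": [0,0,0,0,0,0],
  "grip": [1,1,1,1,1,1]
}}

```text
time_s: 18.5
position: [0.541, -0.0304, 0.0617]
tcp_rot: [[0.369, 0.929, 0.001], [0.929, -0.369, -0.001], [-0.0, 0.001, -1.0]]
force: [-6.4, 0.5, 29.0]
opening: 0.297
grasp_force: 30.0
```

Emit:
{"op": "jog_arm", "data": {
  "delta_pos": [
    [0,0,0.5],
    [0,0,1],
    [0,0,3],
    [0,0,7],
    [0,0,12],
    [0,0,13],
    [0,0,13],
    [0,0,13]
  ],
  "turn": [0,0,0,0,0,0,0,0],
  "grip": [1,1,1,1,1,1,1,1]
}}

```text
time_s: 19.5
position: [0.5393, -0.03, 0.186]
tcp_rot: [[0.37, 0.929, -0.005], [0.929, -0.37, 0.001], [-0.001, -0.005, -1.0]]
force: [0.0, -0.6, -3.1]
opening: 0.3
grasp_force: 30.0
```

```bash
python3 - <<'E'
from h import *
s=read_state(); print(s["time_s"],s["position"])
J=lambda p:(((p-S)@X*1000).round(1),((p-S)@Y*1000).round(1))
S=np.array([.5398,-.0322]); a=np.radians(68.3); Y=np.array([np.cos(a),np.sin(a)]); X=np.array([Y[1],-Y[0]])
c=capture("wrist"); np.save("wr.npy",c,allow_pickle=True)
# sample along the jig's y line through the tile at x=+-20 & bolt line x=0, z of tile top (pressed) 0.039: print the HSV value/sat profile at the far end
hsv=cv2.cvtColor(c["color"],cv2.COLOR_BGR2HSV)
for x in (-.025,0,.025):
    print(x,[(y,tuple(int(k) for k in hsv[tuple(np.round(project(c,np.r_[S+X*x+Y*y*.001,.039])[::-1]).astype(int))])) for y in range(24,60,3)])
for cam in ("scene","side"):
    d=capture(cam); np.save(cam+"1.npy",d,allow_pickle=True)
E
```

```text
19.5 [ 0.5392797  -0.02995843  0.18603614]
-0.025 [(24, (90, 5, 255)), (27, (90, 3, 255)), (30, (90, 4, 255)), (33, (48, 5, 251)), (36, (23, 4, 247)), (39, (45, 2, 252)), (42, (18, 119, 148)), (45, (19, 131, 197)), (48, (18, 101, 142)), (51, (20, 85, 233)), (54, (20, 86, 232)), (57, (17, 85, 176))]
0 [(24, (58, 105, 156)), (27, (59, 104, 157)), (30, (60, 107, 159)), (33, (0, 0, 255)), (36, (30, 4, 251)), (39, (10, 8, 183)), (42, (17, 10, 185)), (45, (128, 5, 204)), (48, (113, 9, 231)), (51, (102, 10, 251)), (54, (103, 9, 250)), (57, (103, 9, 250))]
0.025 [(24, (23, 4, 249)), (27, (30, 3, 248)), (30, (20, 3, 249)), (33, (30, 3, 249)), (36, (30, 3, 248)), (39, (45, 2, 252)), (42, (18, 117, 152)), (45, (18, 132, 201)), (48, (17, 95, 139)), (51, (19, 87, 231)), (54, (19, 85, 231)), (57, (17, 92, 197))]
```

Emit:
{"op": "jog_arm", "data": {
  "delta_pos": [
    [-9.2,36.2,0],
    [-9.2,36.2,0],
    [-9.2,36.2,0],
    [-9.2,36.2,0],
    [-9.2,36.2,0],
    [-9.2,36.2,0],
    [-9.2,36.2,0],
    [-9.2,36.2,0],
    [-9.2,36.2,-6],
    [-9.2,36.2,-11],
    [-9.2,36.2,-13],
    [-9.2,36.2,-13]
  ],
  "turn": [36.9,36.9,36.9,36.9,36.9,36.9,36.9,36.9,36.9,36.9,36.9,36.9],
  "grip": [1,1,1,1,1,1,1,1,1,1,1,1]
}}

```text
time_s: 21.15
position: [0.4484, 0.3292, 0.0564]
tcp_rot: [[-0.26, 0.966, -0.005], [0.966, 0.259, -0.002], [-0.001, -0.005, -1.0]]
force: [-0.2, 0.2, -2.7]
opening: 0.298
grasp_force: 30.0
```

```bash
python3 - <<'E'
from h import *
c=capture("side"); np.save("side2.npy",c,allow_pickle=True); d=capture("scene")
S=np.array([.5398,-.0322]); a=np.radians(68.3); Y=np.array([np.cos(a),np.sin(a)]); X=np.array([Y[1],-Y[0]])
for n,c in (("side",c),("scene",d)):
  for x in (-.02,0,.02):
    print(n,x,[(y,c["color"][tuple(np.round(project(c,np.r_[S+X*x+Y*y*.001,.039])[::-1]).astype(int))].tolist()) for y in range(-48,-20,4)])
E
```

```text
side -0.02 [(-48, [71, 204, 243]), (-44, [71, 204, 243]), (-40, [69, 205, 244]), (-36, [71, 205, 244]), (-32, [77, 208, 244]), (-28, [77, 208, 244]), (-24, [71, 206, 244])]
side 0 [(-48, [255, 255, 255]), (-44, [255, 255, 255]), (-40, [255, 255, 255]), (-36, [255, 255, 255]), (-32, [255, 255, 255]), (-28, [255, 255, 255]), (-24, [247, 254, 250])]
side 0.02 [(-48, [255, 255, 255]), (-44, [255, 255, 255]), (-40, [255, 255, 255]), (-36, [255, 254, 253]), (-32, [255, 255, 255]), (-28, [255, 255, 255]), (-24, [255, 255, 255])]
scene -0.02 [(-48, [67, 157, 192]), (-44, [60, 155, 189]), (-40, [60, 155, 189]), (-36, [62, 158, 189]), (-32, [71, 158, 192]), (-28, [161, 176, 235]), (-24, [207, 188, 255])]
scene 0 [(-48, [255, 255, 255]), (-44, [255, 255, 255]), (-40, [255, 255, 255]), (-36, [250, 246, 239]), (-32, [207, 217, 211]), (-28, [156, 209, 176]), (-24, [163, 209, 194])]
scene 0.02 [(-48, [210, 213, 214]), (-44, [242, 239, 235]), (-40, [255, 255, 255]), (-36, [223, 229, 234]), (-32, [172, 201, 243]), (-28, [126, 178, 255]), (-24, [148, 196, 255])]
```

Emit:
{"op": "jog_arm", "data": {
  "delta_pos": [
    [0,0,-1],
    [0,0,-1.6],
    [0,0,-1.9],
    [0,0,-2.1],
    [0,0,-2.1]
  ],
  "turn": [0,0,0,0,0],
  "grip": [1,1,1,1,1]
}}

```text
time_s: 21.88
position: [0.4489, 0.3317, 0.0372]
tcp_rot: [[-0.262, 0.965, -0.0], [0.965, 0.262, -0.0], [-0.0, -0.0, -1.0]]
force: [-0.1, 0.3, -3.2]
opening: 0.297
grasp_force: 30.0
```

Emit:
{"op": "jog_arm", "data": {
  "delta_pos": [
    [0,0,-0.1],
    [0,0,-0.2],
    [0,0,-0.25],
    [0,0,-0.25]
  ],
  "turn": [0,0,0,0],
  "grip": [1,1,1,1]
}}

```text
time_s: 22.38
position: [0.449, 0.3316, 0.0348]
tcp_rot: [[-0.262, 0.965, 0.0], [0.965, 0.262, 0.0], [0.0, 0.0, -1.0]]
force: [0.2, 0.0, -3.7]
opening: 0.298
grasp_force: 30.0
```

Emit:
{"op": "jog_arm", "data": {
  "delta_pos": [
    [0,0,-0.1],
    [0,0,-0.15],
    [0,0,-0.15]
  ],
  "turn": [0,0,0],
  "grip": [1,1,1]
}}

```text
time_s: 22.75
position: [0.449, 0.3316, 0.0347]
tcp_rot: [[-0.262, 0.965, 0.0], [0.965, 0.262, 0.0], [0.0, 0.001, -1.0]]
force: [-1.7, -0.5, 7.0]
opening: 0.299
grasp_force: 30.0
```

Emit:
{"op": "jog_arm", "data": {
  "delta_pos": [
    [0,0,0],
    [0,0,0],
    [0,0,0],
    [0,0,0],
    [0,0,0],
    [0,0,4],
    [0,0,10],
    [0,0,15],
    [0,0,15]
  ],
  "turn": [0,0,0,0,0,0,0,0,0],
  "grip": [0,0,0,0,0,0,0,0,0]
}}

```text
time_s: 23.88
position: [0.4517, 0.333, 0.1877]
tcp_rot: [[-0.262, 0.965, 0.009], [0.965, 0.262, 0.004], [0.002, 0.01, -1.0]]
force: [1.4, 0.0, 0.1]
opening: 0.998
grasp_force: 0.0
```

```bash
python3 - <<'E'
from h import *
s=read_state(); print(s["time_s"],s["position"])
c=capture("wrist"); np.save("wd.npy",c,allow_pickle=True)
hsv=cv2.cvtColor(c["color"],cv2.COLOR_BGR2HSV)
# yellow dots on the grip top, z=.076
m=cv2.inRange(hsv,(20,130,150),(35,255,255)); n,l,st,ce=cv2.connectedComponentsWithStats(m)
for i in range(1,n):
    if st[i,4]>15: print("dot",st[i],onplane(c,*ce[i],.076)[:2])
m=cv2.inRange(hsv,(0,0,200),(180,25,255)); n,l,st,ce=cv2.connectedComponentsWithStats(m)
i=1+st[1:,4].argmax(); ct=max(cv2.findContours((l==i).astype(np.uint8),cv2.RETR_EXTERNAL,cv2.CHAIN_APPROX_NONE)[0],key=cv2.contourArea)
print("board",cv2.minAreaRect(np.array([onplane(c,*p[0],.012)[:2]*1000 for p in ct],np.float32)))
E
```

```text
23.875 [0.45169558 0.33304659 0.1876829 ]
dot [252   0  36  13 312] [0.40406536 0.48039086]
dot [270 190   8   8  32] [0.44423553 0.34235756]
dot [ 42 192  65  48 600] [0.28364964 0.27745954]
dot [270 222   8   7  34] [0.45129861 0.31522688]
dot [ 80 259  14  52 206] [0.29946405 0.21429783]
dot [466 259  13  29 115] [0.64019041 0.31947061]
dot [464 291  14  20  93] [0.65299618 0.28969417]
board ((450.89996337890625, 326.88702392578125), (99.00862884521484, 138.6702880859375), 9.568603515625)
```

Emit:
{"op": "jog_arm", "data": {
  "delta_pos": [
    [9.1,-36.4,0.2],
    [9.1,-36.4,0.2],
    [9.1,-36.4,0.2],
    [9.1,-36.4,0.2],
    [9.1,-36.4,0.2],
    [9.1,-36.4,0.2],
    [9.1,-36.4,0.2],
    [9.1,-36.4,0.2],
    [9.1,-36.4,0.2]
  ],
  "turn": [-36.9,-36.9,-36.9,-36.9,-36.9,-36.9,-36.9,-36.9,-36.9],
  "grip": [0,0,0,0,0,0,0,0,0]
}}

```text
time_s: 25.05
position: [0.5387, -0.0308, 0.1844]
tcp_rot: [[0.368, 0.93, -0.003], [0.93, -0.368, 0.001], [-0.0, -0.003, -1.0]]
force: [-0.2, -0.2, 0.5]
opening: 1.001
grasp_force: 0.0
```

```bash
python3 - <<'E'
from h import *
s=read_state(); print(s["time_s"],s["position"])
c=capture("wrist"); np.save("we.npy",c,allow_pickle=True)
S=np.array([.5398,-.0322]); a=np.radians(68.3); Y=np.array([np.cos(a),np.sin(a)]); X=np.array([Y[1],-Y[0]])
hsv=cv2.cvtColor(c["color"],cv2.COLOR_BGR2HSV)
# top-down rectified patch at z=.039 (tile top pressed) with saturation/value sampled; stripes extents per end
def at(x,y,z): return hsv[tuple(np.round(project(c,np.r_[S+X*x*.001+Y*y*.001,z])[::-1]).astype(int))].tolist()
for x in (-26,-4,0,4,26):
    print(x,"far",[(y,at(x,y,.039)[1:]) for y in range(28,48,2)]); print("   near",[(y,at(x,y,.039)[1:]) for y in range(-48,-26,2)])
# knob: dark round blob near the bar
m=cv2.inRange(hsv,(0,0,0),(180,255,110)); 
u=project(c,np.r_[S+Y*.087,.102]); print("knob guess",u)
n,l,st,ce=cv2.connectedComponentsWithStats(m); i=l[int(u[1]),int(u[0])]
print(st[i],ce[i]); p=onplane(c,*ce[i],.102)[:2]; print("knob",p,(p-S)@X,(p-S)@Y)
E
```

```text
25.05 [ 0.53870987 -0.03076438  0.18438416]
-26 far [(28, [6, 254]), (30, [6, 252]), (32, [5, 249]), (34, [4, 246]), (36, [3, 245]), (38, [4, 249]), (40, [47, 180]), (42, [122, 148]), (44, [138, 202]), (46, [122, 159])]
   near [(-48, [137, 151]), (-46, [139, 149]), (-44, [141, 143]), (-42, [76, 185]), (-40, [2, 250]), (-38, [4, 247]), (-36, [4, 247]), (-34, [4, 250]), (-32, [5, 250]), (-30, [4, 251]), (-28, [4, 254])]
-4 far [(28, [68, 191]), (30, [72, 185]), (32, [31, 221]), (34, [4, 246]), (36, [4, 247]), (38, [8, 202]), (40, [9, 178]), (42, [9, 178]), (44, [3, 193]), (46, [8, 214])]
   near [(-48, [6, 201]), (-46, [15, 199]), (-44, [18, 198]), (-42, [6, 202]), (-40, [1, 205]), (-38, [7, 214]), (-36, [0, 255]), (-34, [57, 169]), (-32, [53, 179]), (-30, [55, 180]), (-28, [56, 183])]
0 far [(28, [103, 153]), (30, [106, 156]), (32, [34, 225]), (34, [4, 248]), (36, [3, 248]), (38, [4, 182]), (40, [15, 168]), (42, [10, 180]), (44, [3, 193]), (46, [6, 213])]
   near [(-48, [6, 200]), (-46, [15, 200]), (-44, [15, 199]), (-42, [14, 195]), (-40, [9, 201]), (-38, [3, 201]), (-36, [0, 255]),
[... 297 characters left out ...]
44, [16, 197]), (-42, [16, 196]), (-40, [17, 194]), (-38, [9, 200]), (-36, [5, 255]), (-34, [177, 215]), (-32, [172, 221]), (-30, [170, 222]), (-28, [172, 222])]
26 far [(28, [4, 246]), (30, [4, 246]), (32, [4, 247]), (34, [4, 247]), (36, [3, 247]), (38, [2, 250]), (40, [48, 180]), (42, [111, 181]), (44, [137, 201]), (46, [119, 157])]
   near [(-48, [136, 152]), (-46, [134, 154]), (-44, [140, 146]), (-42, [77, 181]), (-40, [3, 248]), (-38, [5, 246]), (-36, [4, 245]), (-34, [5, 246]), (-32, [5, 246]), (-30, [5, 247]), (-28, [4, 246])]
knob guess [283.14054096  96.2613246 ]
[268  83  31  32 675] [282.58518519  98.00740741]
knob [0.57117649 0.0476824 ] -0.0003833415277983525 0.08582269389403488
```

Emit:
{"op": "jog_arm", "data": {
  "delta_pos": [
    [3.2,7.8,0],
    [3.2,7.8,0],
    [3.2,7.8,-4],
    [3.2,7.8,-8],
    [3.2,7.8,-10],
    [3.2,7.8,-10.5],
    [3.2,7.8,-10.5],
    [3.2,7.8,-10.5]
  ],
  "turn": [0,0,0,0,0,0,0,0],
  "grip": [0,0,0,0,0,0,0,0]
}}

```text
time_s: 26.1
position: [0.5727, 0.0459, 0.0814]
tcp_rot: [[0.369, 0.929, 0.002], [0.929, -0.369, -0.0], [0.001, 0.002, -1.0]]
force: [0.0, 0.4, -0.3]
opening: 1.001
grasp_force: 0.0
```

Emit:
{"op": "jog_arm", "data": {
  "delta_pos": [
    [-0.1,0.2,-0.1],
    [-0.1,0.2,-0.1],
    [-0.1,0.2,-0.1],
    [-0.1,0.2,-0.1],
    [-0.1,0.2,-0.1],
    [-0.1,0.2,-0.1],
    [-0.1,0.2,-0.1],
    [-0.1,0.2,-0.1],
    [-0.1,0.2,-0.1]
  ],
  "turn": [0,0,0,0,0,0,0,0,0],
  "grip": [0,0,1,1,1,1,1,1,1]
}}

```text
time_s: 27.22
position: [0.571, 0.0476, 0.0793]
tcp_rot: [[0.37, 0.929, 0.0], [0.929, -0.37, -0.0], [-0.0, 0.0, -1.0]]
force: [1.8, 0.0, -1.2]
opening: 0.287
grasp_force: 2.8
```

Emit:
{"op": "jog_arm", "data": {
  "delta_pos": [
    [0,0,0],
    [0,0,0],
    [0,0,0],
    [-0.7,-1.9,0],
    [-1.5,-3.7,0],
    [-2.2,-5.6,0],
    [-3,-7.4,0],
    [-3.1,-7.9,0],
    [-3.1,-7.9,0]
  ],
  "turn": [0,0,0,0,0,0,0,0,0],
  "grip": [1,1,1,1,1,1,1,1,1]
}}

```text
time_s: 28.35
position: [0.541, -0.0326, 0.0794]
tcp_rot: [[0.371, 0.929, 0.003], [0.929, -0.371, -0.001], [0.0, 0.003, -1.0]]
force: [4.8, -2.4, -4.0]
opening: 0.244
grasp_force: 30.0
```

Emit:
{"op": "jog_arm", "data": {
  "delta_pos": [
    [-0.1,-0.2,0],
    [-0.2,-0.4,0],
    [-0.2,-0.6,0],
    [-0.2,-0.6,0]
  ],
  "turn": [0,0,0,0],
  "grip": [1,1,1,1]
}}

```text
time_s: 28.85
position: [0.5409, -0.0329, 0.0794]
tcp_rot: [[0.374, 0.927, 0.007], [0.927, -0.374, 0.008], [0.01, 0.004, -1.0]]
force: [11.9, 17.7, -6.5]
opening: 0.241
grasp_force: 30.0
```

Emit:
{"op": "jog_arm", "data": {
  "delta_pos": [
    [0.1,0.4,0],
    [0.2,0.5,0],
    [0.2,0.5,0],
    [0.2,0.5,0],
    [0.2,0.5,0],
    [0.2,0.5,0],
    [0.2,0.5,3],
    [0.2,0.5,8],
    [0.2,0.5,11],
    [0.2,0.5,11]
  ],
  "turn": [0,0,0,0,0,0,0,0,0,0],
  "grip": [1,1,0,0,0,0,0,0,0,0]
}}

```text
time_s: 30.1
position: [0.5414, -0.0328, 0.1918]
tcp_rot: [[0.37, 0.929, 0.005], [0.929, -0.37, -0.001], [0.001, 0.006, -1.0]]
force: [-0.2, 0.5, -0.5]
opening: 0.981
grasp_force: 0.0
```

```bash
python3 - <<'E'
from h import *
s=read_state(); print(s["time_s"],s["position"],s["force"])
S=np.array([.5398,-.0322]); a=np.radians(68.3); Y=np.array([np.cos(a),np.sin(a)]); X=np.array([Y[1],-Y[0]])
c=capture("wrist"); np.save("wf.npy",c,allow_pickle=True)
hsv=cv2.cvtColor(c["color"],cv2.COLOR_BGR2HSV); m=cv2.inRange(hsv,(0,0,0),(180,255,110)); n,l,st,ce=cv2.connectedComponentsWithStats(m)
u=project(c,np.r_[S,.102]); i=l[int(u[1]),int(u[0])]; print(u,st[i],ce[i])
p=onplane(c,*ce[i],.102)[:2]; print("knob",p,(p-S)@X,(p-S)@Y)
# bar edges along jig y at x=+-30 on z=.074 : value profile
for x in (-30,30):
    print(x,[(y,hsv[tuple(np.round(project(c,np.r_[S+X*x*.001+Y*y*.001,.074])[::-1]).astype(int))].tolist()[1:]) for y in range(-24,26,2)])
# track end caps (-y ends) y
d=np.load("wq.npy",allow_pickle=True).item()
f=lambda x,y,z:onplane(d,140+(x+.5)/2.5-.5,50+(y+.5)/2.5-.5,z)[:2]
for q in [(123,28),(566,28),(150,438),(540,438)]: 
    r=f(*q,.057); print("cap",((r-S)@X).round(4),((r-S)@Y).round(4))
for q in [(345,83),(345,168)]: 
    r=f(*q,.074); print("bar edge before",((r-S)@Y).round(4))
E
```

```text
30.1 [ 0.5413886  -0.03276412  0.1917729 ] [-0.15591616  0.45518629 -0.53233131]
[277.33475818 211.84858789] [264 192  29  38 717] [277.9958159  208.83542538]
knob [ 0.54118855 -0.03011322] 0.0005185671769187142 0.0024523072624114575
-30 [(-24, [102, 135]), (-22, [102, 140]), (-20, [98, 138]), (-18, [96, 127]), (-16, [86, 118]), (-14, [81, 224]), (-12, [18, 218]), (-10, [7, 252]), (-8, [7, 252]), (-6, [9, 250]), (-4, [7, 252]), (-2, [9, 251]), (0, [8, 251]), (2, [7, 251]), (4, [8, 252]), (6, [8, 252]), (8, [7, 252]), (10, [7, 251]), (12, [7, 254]), (14, [29, 142]), (16, [86, 241]), (18, [85, 239]), (20, [84, 239]), (22, [87, 239]), (24, [89, 238])]
30 [(-24, [95, 134]), (-22, [94, 138]), (-20, [96, 135]), (-18, [88, 130]), (-16, [83, 123]), (-14, [85, 191]), (-12, [13, 241]), (-10, [8, 251]), (-8, [7, 253]), (-6, [8, 250]), (-4, [8, 252]), (-2, [9, 250]), (0, [8, 251]), (2, [7, 252]), (4, [8, 251]), (6, [8, 251]), (8, [7, 252]), (10, [6, 252]), (12, [6, 253]), (14, [30, 137]), (16, [83, 243]), (18, [84, 240]), (20, [83, 240]), (22, [83, 239]), (24, [85, 239])]
cap -0.073 0.1175
cap 0.0725 0.1177
cap -0.072 -0.0234
cap 0.072 -0.0235
bar edge before 0.0983
bar edge before 0.0725
```

```bash
python3 -c "
from rig import *
print(hand_in())"
```

```text
the job is handed in; nothing more can be done
None
```

The job is handed in at about 30 s of the 67 s allowed: by my last measurements the tile is down and level with both bolts over it, the block stands about 5 mm from the board's centre, and the bridge is against its stops; the judge's verdict was not shown.

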